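# Load a cigar box past the feeder's one-way flap

## Robot

A 6-joint arm with a two-finger parallel gripper is mounted at the origin on the work surface. World frame = base frame: x ahead of the robot, y to its left, z up, the work surface at z = 0. Lengths are in m, angles in degrees, forces in N, time in s.
With the tool pointing down it reaches from about 0.4 to 0.825 m from the base axis. Payload 7 kg.
Tool frame: the origin (TCP) lies at the very end of the fingers, on their centre line; the grasp point (between the pads) lies 19 mm behind it; z points along the fingers, y is the line along which they close (so a half turn about z gives the same grasp; the last joint's range is limited). The gripper opens to 88 mm and grips with 3 to 60 N. Pads are 19 mm wide; open, the fingers measure 130 mm over their backs; the gripper's body (78 mm by 193 mm) begins 47 mm behind the grasp point.
Start: joints at [-46.92, 20.546, 0.682, 0, -70.136, -16.507], TCP at [0.302, -0.604, 0.227] pointing down, gripper open.
Joint ranges: [-176.03, 176.03], [-82.01, 121.73], [-58.28, 71.71], [-173.87, 95.51], [-174.79, -0.11], [-173.66, 173.66]. Speed limits (degrees/s): [136.94, 136.94, 172.46, 180, 180, 180].

## Interface

Orientations are given as [roll, pitch, yaw] about the fixed x, y, z axes, in that order (R = Rz(yaw) Ry(pitch) Rx(roll)).
In Python, from plant import get_state, capture, close_job, regions_of gives the robot as it stands.
- The arm moves only by the tool jog_arm, never from a script. Its argument "moves" is a list of rows, each a list of 3 entries, a list of its own where there are three numbers: the shift along the tool's x, y, z in cm, then the turn about the tool's z in degrees, then the finger opening in cm, from 0 to 8.76. A call has 1 to 12 rows; each row shifts and turns the commanded pose from where the row before left it, along the tool's axes as they then stand; what a row does not reach is not made up. A row lasts 1/8 s, in which the tool goes at most 62.5 mm and 10.7 degrees, less where a joint would pass 70% of its speed; a pose out of reach is approached as far as the arm can. A call is refused whole if a number of a shift passes 6.25 or a number of a turn 10.7, either way. A call with a gripper value outside its range is refused whole. The fingers move at their own pace and stop on an object; "newtons" is the grip in N (left out, the last holds). Time passes only in rows, so rows that do not move let the fingers close. It gives the time, the measured TCP pose, the force, the opening and the grip force at its end, in the units of the state.
- get_state(): the state, without advancing time (a new reading comes with each control period).
- capture(name): name is "scene" or "top" or "wrist"; returns a dict with "pixels" (384x512x3 uint8, blue, green, red), "mtx" (3x3 intrinsics, pixels), "world_from_camera" (4x4, takes a point from camera to world coordinates); the wrist camera has in their place "hand_eye" (4x4, takes a point from camera to tool coordinates, whose origin is the TCP and whose axes are the flange's). Camera axes: x right, y down, z forward; pixel columns grow to the right and rows downward; lengths in m; the calibration is good to about 2 mm. A picture is of the moment at which its call begins: read the wrist's pose just before it. There is no depth.
- close_job(): hands the job in; it is judged then, once.
Trained networks look in a picture, given as the dict that the camera call returned (one of the last four; its "shot" number tells which), for a name from the list of things; names that differ only in an ending like _2 or _b are one class to them, and where a whole thing is asked for, a point or a joint stands for the part that bears it (a point fixed in the world has none). Each returns a list of dicts, best first, with "confidence" (0 to 1); they miss things now and then, are a little off and sometimes report something else, mostly with a low value. They report only what shows in the picture. A call takes as long as a camera call. They do not tell look-alikes from the thing itself.
- regions_of(picture, thing): "pixels" (384x512 bool, what is visible of it) and "pixel" ([column, row] in pixels, amid what is visible of it).
The state is a dict: "time_s": time; "joints": joint angles; "qd": joint speeds; "joint_torque": joint torques, N m; "tcp_pos": TCP position; "eef_rot": TCP orientation; "contact_force": force on the tool from outside, world axes, zero at the start; "moment": the same for the moment, N m; "gripper_width": finger opening in m; "gripper_force": force on a finger pad.
Only numpy, scipy, OpenCV 4.12 (cv2) and the standard library are available. Lean on these libraries where they do the work, as an engineer would, in place of code of your own. Each camera call takes 0.05 s, during which the arm holds its last target. There are 200 camera calls.

## Task

Lay the pale cedar cigar box with the green band in the open mouth of the labeller's feed chute and push it in, past the orange sprung flap and against the spring inside, until the flap has snapped shut behind it. Then ease the box back gently until it rests against the shut flap, held there by the spring, and let go. The cedar is thin, so never push harder than 20 N once the box is in the chute, never let it shoot back, and leave the red box beside it where it is.

Things in the scene. Friction and masses are not known exactly. Their poses are not given: they have to be found in the camera images.
- box: the pale cedar cigar box with a green band round its middle, 120 x 66 x 42 mm high, 0.17 to 0.35 kg, lying flat on the bench at the start; origin at the centre of its underside, x along its 120 mm length, z up; both ends are alike, so it may go in either end first
- chute: feed chute, fixed to the bench. x: feed direction, mouth to roofed end; y left; z up; origin on the bench, on the lane's centre line, at the flap's nominal place. Aluminium floor 12 mm above the bench, 62 mm wide, x -175 to 215 mm. Wooden walls from x = -55 mm, 50 mm above the bench, lane 70 mm wide (y -35 to 35). Open above to x = 75 mm; then a roof, 61 mm (underside) to 69 mm above the bench
- mouth (a point): on the chute's floor at chute x = -108, y = 0 mm: where the box's centre can be laid, lengthwise along the chute. From x = -175 to -87 mm the floor has no side walls, so there is room for fingers beside the box; a flared mouth leads from there into the lane
- push_line (a point): on the chute's floor at chute x = 0, y = -10 mm: the middle of the right part of the lane (y = -35 to 15 mm), which the flap never covers; fingers that push the box's end there can go through, and the flap shuts beside them
- flap_place (a point): top of the orange flap's nominal place (chute x = 0, y = 25, 54 mm up); the real flap is up to 20 mm before or behind, differently each time. Upright plate 6 mm thick, 18 to 54 mm above the bench; shut, it bars y = 15 to 35 mm. Upright hinge outside the left wall, swings inwards only, lightly sprung shut. It snaps shut when the box's tail is about 31 mm past it; eased back, the box rests on it
- spring_end (a point): top of the chute's closed end, over the hidden spring. A follower pushes the box back out from 55 mm before the flap: 3.5 N, about 8 N at the snapping point, plus 0 to 3 N friction. About 3 mm past that point rubber buffers add 3 N per mm (12 mm at most): 13 to 16 N means the flap has shut. Flap, spring and buffers shift together. Easing back, the push falls to nothing when the flap holds
- red_box: a red cigar box of the same size with a brass band, standing on the bench; not to be moved. Origin at the centre of its underside, x along its length
Not all that is in view belongs to the job. Leave any purple look-alike of the box alone.

How it is judged (in metres and radians):
On the way, in this order (a step that is already met when the one before it is completed fails the run):
1. the box lies flat and straight in the mouth of the chute, in front of the flap (x of box in the frame of chute between -0.15 and -0.02 m and y of box in the frame of chute between -0.012 and 0.012 m and z of box in the frame of chute between 0.008 and 0.016 m and angle between the x axis of box and the x axis of chute, either way round below 0.2 rad), for 0.1 s.
2. the box has been pushed in past the flap (x of box in the frame of chute above 0.067 m and z of box in the frame of chute below 0.018 m), for 0.05 s.
At the end, for the whole second after the job is handed in: The cedar box lies flat in the lane (within 8 mm of its centre line, 4 mm in height) at rest and untouched, behind the flap and pushed back onto it by the spring: its centre 38 to 88 mm inwards of the chute's origin (an uncaught box is driven out to 27 mm or less) (x of box in the frame of chute between 0.038 and 0.088 m and y of box in the frame of chute between -0.008 and 0.008 m and z of box in the frame of chute between 0.008 and 0.016 m and angle between box's own z axis and vertical below 0.1 rad and linear speed of box below 0.01 m/s).
It fails at once if the fingers push the box in the chute with more than 20 N (x of box in the frame of chute above -0.03 m and contact force between the fingers and box above 20 N).
It fails at once if the box shoots along inside the chute (over 0.4 m/s) (x of box in the frame of chute above 0 m and linear speed of box above 0.4 m/s).
It fails at once if the red box is moved by more than 3 cm (distance of red_box from where it was at the start of the episode above 0.03 m).
It also fails if it takes over 56 s, if anything falls off the work surface, if the arm or the gripper's body presses on something with over 40 N, if the wrist force passes 120 N, or if a joint passes its speed limit or range.

## Working session

There is one attempt and no reset: what is moved stays moved. The work goes in short steps, Python scripts to look and compute and a tool call to move; the robot and the scene stay as the last step left them, time stands still between calls to the robot, and variables do not carry over. Pictures are saved under pics/ and viewed, at most 10 in all, crops included, and the job is handed in when it is done.

Besides the shell and the picture viewer there is one more tool, called as name([rows], argument=value, ...), one row to a line, values as JSON. jog_arm: Moves the arm, as the interface text tells. Its arguments: {"type":"object","properties":{"moves":{"type":"array"},"newtons":{"type":"number"}},"required":["moves"]}

```bash
mkdir -p pics; cat > h.py <<'E'
from plant import *
import numpy as np, cv2
from scipy.spatial.transform import Rotation as R
def onplane(c,px,z):
    M=c["world_from_camera"];d=M[:3,:3]@np.linalg.inv(c["mtx"])@[px[0],px[1],1];o=M[:3,3]
    return o+d*(z-o[2])/d[2]
def proj(c,P):
    M=np.linalg.inv(c["world_from_camera"]);p=c["mtx"]@(M[:3,:3]@np.asarray(P)+M[:3,3]);return p[:2]/p[2]
def tri(L):
    A=np.zeros((3,3));b=np.zeros(3)
    for c,px in L:
        M=c["world_from_camera"];d=M[:3,:3]@np.linalg.inv(c["mtx"])@[px[0],px[1],1];d/=np.linalg.norm(d)
        Q=np.eye(3)-np.outer(d,d);A+=Q;b+=Q@M[:3,3]
    return np.linalg.solve(A,b)
E
cat > a.py <<'E'
from h import *
s=get_state();print(s)
t=capture("top");c=capture("scene")
cv2.imwrite("pics/both.png",np.vstack([cv2.resize(t["pixels"],(400,300)),cv2.resize(c["pixels"],(400,300))]))
cv2.imwrite("pics/top.png",t["pixels"]);cv2.imwrite("pics/scene.png",c["pixels"])
for n,p in (("top",t),("scene",c)):
    print(n,p["world_from_camera"].round(3).tolist(),p["mtx"].round(0).tolist())
    for k in ["box","chute","red_box"]:
        for r in regions_of(p,k):
            (cx,cy),wh,a=cv2.minAreaRect(np.argwhere(r["pixels"])[:,::-1].astype(np.float32))
            print(n,k,round(r["confidence"],2),np.round(r["pixel"]),(round(cx),round(cy)),np.round(wh),round(a),onplane(p,r["pixel"],0.042).round(3))
E
python3 a.py
```

```text
{'time_s': 0.0, 'joints': array([-4.69191104e+01,  2.05890478e+01,  6.33758852e-01, -1.97003816e-02,
       -7.01385332e+01, -1.65055449e+01]), 'qd': array([ 0.04801551, -0.03787116, -0.09003558, -0.0108797 , -0.01124317,
       -0.03455046]), 'joint_torque': array([ 7.45779507e-04, -5.82715845e+01,  2.93058068e+01,  6.99703261e+00,
        6.98031407e-03, -1.52005596e-04]), 'tcp_pos': array([ 0.30170507, -0.60325318,  0.22565087]), 'eef_rot': array([ 1.79904782e+02, -8.90146139e-03, -1.53431356e+02]), 'contact_force': array([-0.28949976, -0.51604592,  0.0558104 ]), 'moment': array([ 0.05341254, -0.04707788, -0.01884734]), 'gripper_force': 0.0, 'gripper_width': 0.08801186846516981}
top [[-0.013, -0.995, 0.094, 0.366], [-1.0, 0.014, 0.008, 0.005], [-0.01, -0.094, -0.996, 0.841], [0.0, 0.0, 0.0, 1.0]] [[358.0, 0.0, 251.0], [0.0, 358.0, 198.0], [0.0, 0.0, 1.0]]
top box 0.97 [302. 222.] (302, 221) [31. 55.] 63 [ 0.386 -0.1    0.042]
top box 0.88 [366. 274.] (366, 277) [34. 60.] 86 [ 0.271 -0.237  0.042]
top box 0.71 [382. 203.] (380, 202) [30. 59.] 72 [ 0.427 -0.281  0.042]
top box 0.68 
[... 207 characters left out ...]
ne [[-0.432, 0.712, -0.553, 0.971], [0.902, 0.35, -0.253, 0.236], [0.013, -0.608, -0.794, 0.846], [0.0, 0.0, 0.0, 1.0]] [[417.0, 0.0, 248.0], [0.0, 417.0, 195.0], [0.0, 0.0, 1.0]]
scene box 0.96 [289. 195.] (290, 194) [31. 50.] 90 [0.366 0.069 0.042]
scene box 0.9 [225. 184.] (223, 184) [31. 48.] 90 [ 0.405 -0.087  0.042]
scene box 0.65 [200. 134.] (199, 135) [49. 28.] 18 [ 0.276 -0.23   0.042]
scene box 0.61 [155. 168.] (154, 170) [53. 32.] 3 [ 0.435 -0.271  0.042]
scene chute 0.64 [309. 273.] (300, 266) [183.  68.] 26 [0.54  0.187 0.042]
scene red_box 0.66 [309. 271.] (299, 266) [183.  67.] 27 [0.536 0.183 0.042]
scene red_box 0.56 [114. 221.] (115, 222) [58. 33.] 37 [ 0.614 -0.265  0.042]
```

View pics/top.png

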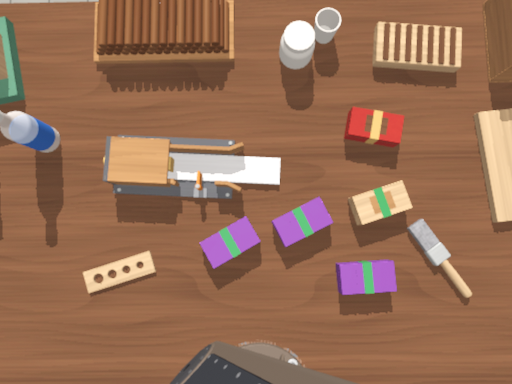

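View pics/scene.png

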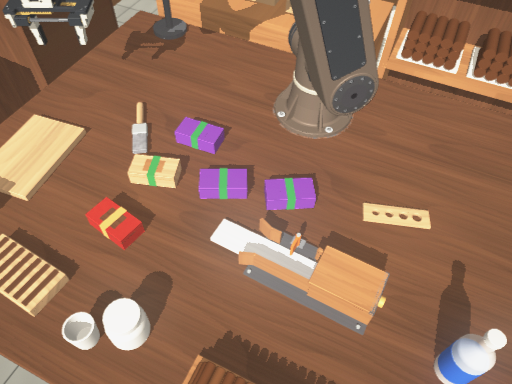

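The candidates matching "box" in the top view are the pale one with a green band at (381,203), and three purple look-alikes at (302,221), (366,277) and (230,242). The pale cedar one fits the description. The red box is at (375,126). The chute's mouth faces right, with its floor end at (280,170) and the roof at (140,160), so the feed runs roughly along world +y. The orange flap is at (199,180).

```bash
cat > b.py <<'E'
from h import *
t=capture("top");c=capture("scene")
a=[r for r in regions_of(t,"box") if abs(r["pixel"][0]-381)<15][0];b=[r for r in regions_of(c,"box") if abs(r["pixel"][0]-155)<15][0]
# box: fit pose by silhouettes
from scipy.optimize import minimize
def mask(c,p,dims=(.12,.066),z0=0,z1=.042):
    x,y,w=p;q=[]
    for z in(z0,z1):
        for i in(-1,1):
            for j in(-1,1):
                q.append(proj(c,[x+i*dims[0]/2*np.cos(w)-j*dims[1]/2*np.sin(w),y+i*dims[0]/2*np.sin(w)+j*dims[1]/2*np.cos(w),z]))
    h=cv2.convexHull((np.array(q)*16).astype(np.int32)); m=np.zeros((384,512),np.uint8);cv2.fillConvexPoly(m,h,1,shift=4);return m>0
def cost(p):return -sum((mask(k,p)&r["pixels"]).sum()/(mask(k,p)|r["pixels"]).sum() for k,r in((t,a),(c,b)))
s=minimize(cost,[.43,-.277,np.radians(-73)],method="Nelder-Mead",options=dict(initial_simplex=[[.43,-.277,-1.27],[.44,-.277,-1.27],[.43,-.267,-1.27],[.43,-.277,-1.17]]))
print("box",s.x[:2].round(4),np.degrees(s.x[2]).round(1),s.fun)
print("tri",tri([(t,a["pixel"]),(c,b["pixel"])]).round(3))
# band centre height
def band(c,r):
    h=cv2.cvtColor(c["pixels"],cv2.COLOR_BGR2HSV);m=cv2.inRange(h,(45,120,40),(85,255,255))>0;m&=cv2.dilate(r["pixels"].astype(np.uint8),np.ones((5,5)))>0
    return np.argwhere(m).mean(0)[::-1]
print("band tri",tri([(t,band(t,a)),(c,band(c,b))]).round(3))
# floor strip (bright)
for k,z in((t,.012),(c,.012)):
    h=cv2.cvtColor(k["pixels"],cv2.COLOR_BGR2HSV);m=cv2.inRange(h,(0,0,170),(180,45,255))
    ch=regions_of(k,"chute");M=cv2.dilate(max(ch,key=lambda r:r["confidence"])["pixels"].astype(np.uint8),np.ones((15,15)))
    n,l,st,ce=cv2.connectedComponentsWithStats(m*M);i=1+st[1:,4].argmax();q=cv2.boxPoints(cv2.minAreaRect(np.argwhere(l==i)[:,::-1].astype(np.float32)))
    print("floor",[(p.round(0).tolist(),onplane(k,p,z).round(3)[:2].tolist()) for p in q])
o=t["pixels"][100:310,100:430];cv2.imwrite("pics/crop.png",cv2.resize(o,None,fx=2.4,fy=2.4,interpolation=cv2.INTER_CUBIC))
E
python3 b.py
```

```text
box [ 0.43   -0.2819] -73.0 -1.8488389879118778
tri [ 0.428 -0.279  0.031]
band tri [ 0.43  -0.288  0.02 ]
floor [([167.0, 179.0], [0.492, 0.209]), ([168.0, 152.0], [0.557, 0.207]), ([281.0, 157.0], [0.54, -0.059]), ([279.0, 184.0], [0.476, -0.054])]
floor [([209.0, 240.0], [0.547, -0.056]), ([220.0, 216.0], [0.476, -0.064]), ([317.0, 262.0], [0.492, 0.191]), ([306.0, 286.0], [0.557, 0.188])]
```

View pics/crop.png

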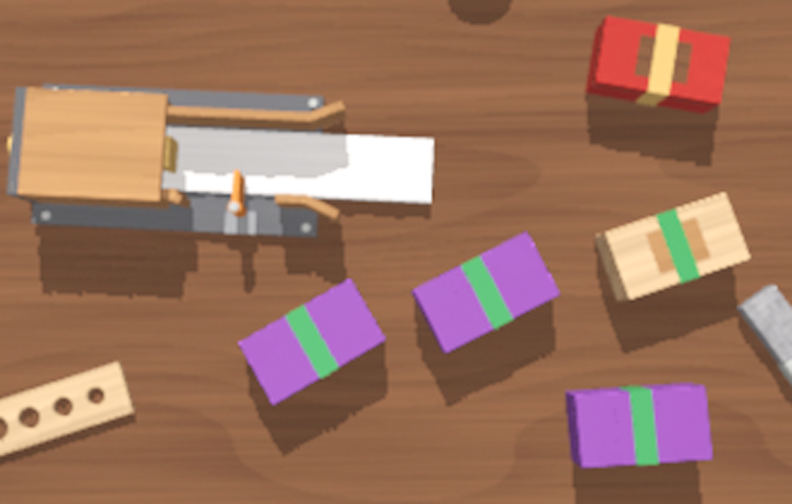

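The crop confirms it: the pale box with the green band is at crop (675,245), and the purple ones and the red box are clearly different. The chute's lane is open, and the flap is at crop (237,190). Next I plan the approach.

```bash
cat >> h.py <<'E'
def plan(tgt,yaw,n,cmd=None):
    s=get_state();p=np.array(s["tcp_pos"]);y=s["eef_rot"][2]
    if cmd: p,y=np.array(cmd[:3]),cmd[3]
    dy=(yaw-y+180)%360-180;d=(np.array(tgt)-p)/n;out=[]
    for i in range(n):
        M=R.from_euler("xyz",[180,0,y+dy*i/n],degrees=True).as_matrix()
        out.append(([round(v*100,2) for v in M.T@d],round(-dy/n,2)))
    print(out)
E
python3 -c "
from h import *
plan([.43,-.282,.15],-73,9)"
```

```text
[([np.float64(-2.87), np.float64(2.56), np.float64(0.85)], np.float64(-8.94)), ([np.float64(-3.23), np.float64(2.08), np.float64(0.85)], np.float64(-8.94)), ([np.float64(-3.52), np.float64(1.56), np.float64(0.85)], np.float64(-8.94)), ([np.float64(-3.72), np.float64(0.99), np.float64(0.85)], np.float64(-8.94)), ([np.float64(-3.83), np.float64(0.4), np.float64(0.85)], np.float64(-8.94)), ([np.float64(-3.84), np.float64(-0.2), np.float64(0.85)], np.float64(-8.94)), ([np.float64(-3.76), np.float64(-0.79), np.float64(0.85)], np.float64(-8.94)), ([np.float64(-3.6), np.float64(-1.37), np.float64(0.85)], np.float64(-8.94)), ([np.float64(-3.34), np.float64(-1.91), np.float64(0.85)], np.float64(-8.94))]
```

jog_arm([
  [[-2.87,2.56,0.85],-8.94,8.76],
  [[-3.23,2.08,0.85],-8.94,8.76],
  [[-3.52,1.56,0.85],-8.94,8.76],
  [[-3.72,0.99,0.85],-8.94,8.76],
  [[-3.83,0.4,0.85],-8.94,8.76],
  [[-3.84,-0.2,0.85],-8.94,8.76],
  [[-3.76,-0.79,0.85],-8.94,8.76],
  [[-3.6,-1.37,0.85],-8.94,8.76],
  [[-3.34,-1.91,0.85],-8.94,8.76],
  [[0,0,0],0,8.76],
], newtons=25)

```text
time_s: 1.95
tcp_pos: [0.4304, -0.2801, 0.1498]
eef_rot: [180.0, 0.0, -72.7]
contact_force: [0.2, -0.2, 0.9]
gripper_width: 0.0873
gripper_force: 0.0
```

```bash
cat >> h.py <<'E'
def wrist():
    s=get_state();w=capture("wrist");T=np.eye(4);T[:3,:3]=R.from_euler("xyz",s["eef_rot"],degrees=True).as_matrix();T[:3,3]=s["tcp_pos"]
    w["world_from_camera"]=T@w["hand_eye"];return w
E
python3 - <<'E'
from h import *
w=wrist();cv2.imwrite("pics/w1.png",w["pixels"])
print([proj(w,[.43,-.282,z]).round() for z in(0,.042)], w["world_from_camera"][:3,3])
for r in regions_of(w,"box"):
    c=cv2.minAreaRect(np.argwhere(r["pixels"])[:,::-1].astype(np.float32));print(r["confidence"],r["pixel"],c)
    q=[onplane(w,p,.042)[:2] for p in cv2.boxPoints(c)];print(np.round(q,4).tolist(),np.mean(q,0),np.degrees([np.arctan2(*(q[i+1]-q[i])[::-1]) for i in range(3)]))
E
```

```text
[array([258., 183.]), array([258., 192.])] [ 0.45206359 -0.34693378  0.30798512]
0.93 [375.8, 219.8] ((360.2742919921875, 239.0384979248047), (42.932342529296875, 108.0956039428711), 42.23614501953125)
[[0.3516, -0.2179], [0.3118, -0.3266], [0.2665, -0.3077], [0.3036, -0.1937]] [ 0.30835886 -0.26147283] [-110.11990701  157.34531429   72.00539025]
0.91 [256.0, 185.1] ((256.5, 187.5), (111.0, 67.0), 90.0)
[[0.4811, -0.3294], [0.4184, -0.3488], [0.3796, -0.2368], [0.4497, -0.2151]] [ 0.43219042 -0.28252271] [-162.7676747   109.11820472   17.23687416]
0.8 [235.5, 283.2] ((237.1907501220703, 286.7398681640625), (21.744178771972656, 57.47761535644531), 81.25383758544922)
[[0.4547, -0.1649], [0.3962, -0.1948], [0.384, -0.1693], [0.4439, -0.1384]] [ 0.4197042  -0.16682119] [-152.93942657  115.435115     27.30208981]
```

View pics/w1.png

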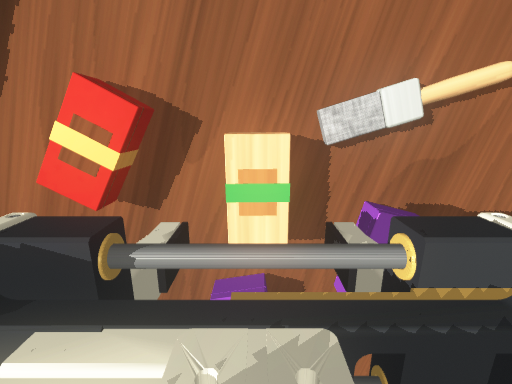

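The box sits centred between the fingers: its band is at (257,192) against a predicted (258,192), and its sides are upright in the picture. Descending to grasp.

jog_arm([
  [[0.18,0,3.5],0,8.76],
  [[0,0,4],0,8.76],
  [[0,0,4],0,8.76],
  [[0,0,2.5],0,8.76],
  [[0,0,0],0,5],
  [[0,0,0],0,5],
  [[0,0,0],0,5],
  [[0,0,0],0,5],
  [[0,0,0],0,5],
], newtons=25)

```text
time_s: 3.18
tcp_pos: [0.4313, -0.2841, 0.0114]
eef_rot: [-179.9, -0.1, -73.0]
contact_force: [-1.2, -1.9, 7.2]
gripper_width: 0.0656
gripper_force: 24.9
```

```bash
python3 -c "
from h import *
plan([.514,.008,.11],-93.2,7,[.431,-.284,.11,-73])"
```

```text
[([np.float64(-3.64), np.float64(-2.35), np.float64(-0.0)], 2.89), ([np.float64(-3.76), np.float64(-2.17), np.float64(-0.0)], 2.89), ([np.float64(-3.86), np.float64(-1.98), np.float64(-0.0)], 2.89), ([np.float64(-3.96), np.float64(-1.78), np.float64(-0.0)], 2.89), ([np.float64(-4.04), np.float64(-1.58), np.float64(-0.0)], 2.89), ([np.float64(-4.11), np.float64(-1.37), np.float64(-0.0)], 2.89), ([np.float64(-4.18), np.float64(-1.16), np.float64(-0.0)], 2.89)]
```

jog_arm([
  [[0,0,-3],0,5],
  [[0,0,-4],0,5],
  [[0,0,-3],0,5],
])

```text
time_s: 3.55
tcp_pos: [0.4305, -0.2835, 0.1118]
eef_rot: [-179.9, -0.0, -73.0]
contact_force: [1.4, -0.7, -2.0]
gripper_width: 0.0656
gripper_force: 24.9
```

jog_arm([
  [[-3.64,-2.35,0],2.89,5],
  [[-3.76,-2.17,0],2.89,5],
  [[-3.86,-1.98,0],2.89,5],
  [[-3.96,-1.78,0],2.89,5],
  [[-4.04,-1.58,0],2.89,5],
  [[-4.11,-1.37,0],2.89,5],
  [[-4.18,-1.16,0],2.89,5],
  [[0,0,0],0,5],
  [[0,0,0],0,5],
])

```text
time_s: 4.68
tcp_pos: [0.5127, 0.0085, 0.1099]
eef_rot: [180.0, 0.0, -93.1]
contact_force: [-0.8, 0.7, -1.6]
gripper_width: 0.0659
gripper_force: 24.9
```

```bash
python3 - <<'E'
from h import *
t=capture("top");w=wrist()
o=np.hstack([cv2.resize(t["pixels"][110:240,90:310],(440,260),interpolation=cv2.INTER_CUBIC),cv2.resize(w["pixels"],(347,260))]);cv2.imwrite("pics/m.png",o)
print(get_state()["tcp_pos"].round(4),get_state()["eef_rot"].round(1))
# where the floor's outer end lies in the wrist picture
h=cv2.cvtColor(w["pixels"],cv2.COLOR_BGR2HSV);m=cv2.inRange(h,(0,0,150),(180,50,255))
n,l,st,ce=cv2.connectedComponentsWithStats(m);print([(s.tolist()) for s in st[1:] if s[4]>300])
d=np.array([.0575,.998]);e=np.array([.510,-.058]);nl=np.array([-d[1],d[0]])
print([proj(w,[*(e+nl*k),.012]).round(1).tolist() for k in(-.031,.031)],[proj(w,[*(e+d*.05+nl*k),.012]).round(1).tolist() for k in(-.031,.031)])
for r in regions_of(w,"box"): print(r["confidence"],r["pixel"])
E
```

```text
[0.5127 0.0077 0.11  ] [180.   -0.  -93.2]
[[224, 130, 66, 17, 1047], [0, 213, 40, 41, 988], [474, 213, 38, 37, 906], [159, 222, 34, 21, 448], [320, 222, 35, 21, 468], [0, 264, 34, 35, 887], [483, 267, 29, 32, 725], [159, 269, 23, 30, 583], [333, 269, 22, 23, 450], [0, 329, 354, 55, 18005], [461, 354, 34, 30, 783]]
[[223.4, 127.6], [289.4, 127.7]] [[225.0, 179.8], [287.7, 179.8]]
0.91 [396.3, 61.4]
0.81 [418.1, 201.3]
0.71 [254.9, 205.1]
```

View pics/m.png

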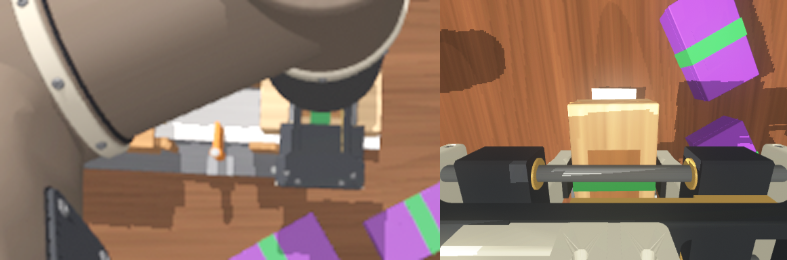

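The left part shows the box over the mouth. In the wrist picture (right part) the floor's end spans columns 224–290 at row 130, against a predicted 223–289 at row 128, so the chute model is good to 1–2 mm. Laying the box down.

jog_arm([
  [[0,-0.1,3],0,5],
  [[0,0,3],0,5],
  [[0,0,1.5],0,5],
  [[0,0,0.7],0,5],
  [[0,0,0.35],0,5],
  [[0,0,0],0,5],
  [[0,0,0],0,5],
])

```text
time_s: 5.7
tcp_pos: [0.5148, 0.0086, 0.0252]
eef_rot: [-179.9, 0.0, -93.2]
contact_force: [0.0, 0.5, -1.7]
gripper_width: 0.0658
gripper_force: 24.9
```

jog_arm([
  [[0,0,0.15],0,5],
  [[0,0,0],0,8.76],
  [[0,0,0],0,8.76],
  [[0,0,0],0,8.76],
  [[0,0,-3],0,8.76],
  [[0,0,-4],0,8.76],
  [[4,-0.5,0],0,0],
  [[4.8,-0.5,0],0,0],
  [[0,0,2],0,0],
  [[0,0,3],0,0],
  [[0,0,2],0,0],
  [[0,0,0],0,0],
])

```text
time_s: 7.2
tcp_pos: [0.5182, -0.0804, 0.0218]
eef_rot: [179.8, -0.0, -93.2]
contact_force: [-0.2, -0.3, 0.4]
gripper_width: 0.0329
gripper_force: 0.0
```

```bash
python3 - <<'E'
from h import *
t=capture("top");c=capture("scene");s=get_state();print(s["tcp_pos"],s["contact_force"],s["gripper_width"])
O=np.array([.520,.119]);d=np.array([.0575,.998]);n=np.array([-d[1],d[0]])
print("tcp chute",(s["tcp_pos"][:2]-O)@d,(s["tcp_pos"][:2]-O)@n)
for k in(t,c):
  for r in regions_of(k,"box"):
    P=onplane(k,r["pixel"],.05);print(k["shot"],round(r["confidence"],2),np.round(r["pixel"]),P.round(3),"chute",((P[:2]-O)@d).round(3),((P[:2]-O)@n).round(3))
  h=cv2.cvtColor(k["pixels"],cv2.COLOR_BGR2HSV);m=cv2.inRange(h,(5,190,190),(15,255,255))
  q=[(a.tolist(),b.round().tolist()) for a,b in zip(*[v[1:] for v in cv2.connectedComponentsWithStats(m)[2:]]) if a[4]>15];print("orange",q)
  print("flap nominal px",proj(k,[*(O+n*.025),.054]).round())
cv2.imwrite("pics/n.png",np.hstack([cv2.resize(t["pixels"][110:240,90:310],(396,234)),cv2.resize(c["pixels"][190:340,180:400],(343,234))]))
E
```

```text
[ 0.51975705 -0.08006636  0.02355108] [-0.52225121  0.06987142 -0.24316122] 0.024969622438526493
tcp chute -0.19868219865486372 -0.011203851968684174
8 0.88 [245. 237.] [0.355 0.027 0.05 ] chute -0.102 0.16
8 0.85 [256. 172.] [0.499 0.    0.05 ] chute -0.12 0.014
8 0.75 [301. 223.] [ 0.385 -0.097  0.05 ] chute -0.223 0.123
8 0.57 [364. 274.] [ 0.272 -0.232  0.05 ] chute -0.364 0.228
orange []
flap nominal px [202. 174.]
9 0.76 [240. 188.] [ 0.404 -0.045  0.05 ] chute -0.17 0.107
9 0.69 [289. 196.] [0.374 0.07  0.05 ] chute -0.057 0.143
9 0.6 [242. 231.] [0.513 0.013 0.05 ] chute -0.106 0.001
orange []
flap nominal px [289. 242.]
```

View pics/n.png

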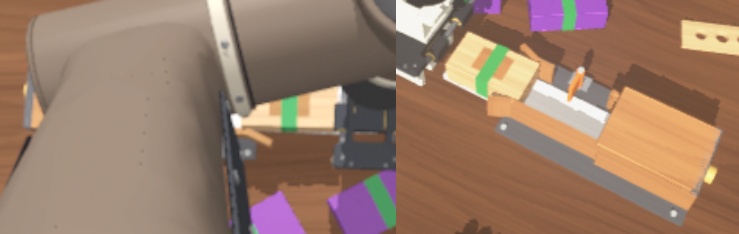

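Laid straight in the mouth: in the right part the box is at (492,65), aligned with the floor. The flap at (577,83) sits slightly inward of nominal, by about 1 cm. Start pushing.

jog_arm([
  [[0,0,0],0,0],
  [[0,0,0],0,0],
  [[-1,0,0],0,0],
  [[-0.6,0,0],0,0],
  [[-0.6,0,0],0,0],
  [[-1,0,0],0,0],
  [[-1,0,0],0,0],
  [[-1,0,0],0,0],
  [[-1,0,0],0,0],
  [[-1,0,0],0,0],
  [[0,0,0],0,0],
], newtons=25)

```text
time_s: 8.78
tcp_pos: [0.5237, -0.0073, 0.0231]
eef_rot: [-180.0, 0.0, -93.1]
contact_force: [0.6, -1.0, 0.6]
gripper_width: 0.0004
gripper_force: 0.0
```

jog_arm([
  [[-0.7,0,0],0,0],
  [[-0.7,0,0],0,0],
  [[-0.7,0,0],0,0],
  [[-0.7,0,0],0,0],
  [[-0.7,0,0],0,0],
  [[-0.5,0,0],0,0],
  [[-0.5,0,0],0,0],
  [[-0.5,0,0],0,0],
  [[0,0,0],0,0],
])

```text
time_s: 9.9
tcp_pos: [0.5267, 0.0424, 0.0231]
eef_rot: [-179.9, 0.0, -93.2]
contact_force: [-0.0, 0.2, 0.7]
gripper_width: 0.0005
gripper_force: 0.1
```

```bash
cat > q.py <<'E'
from h import *
c=capture("scene");s=get_state();print(s["tcp_pos"],s["contact_force"])
O=np.array([.520,.119]);d=np.array([.0575,.998]);n=np.array([-d[1],d[0]])
print("tcp chute",(s["tcp_pos"][:2]-O)@d,(s["tcp_pos"][:2]-O)@n)
h=cv2.cvtColor(c["pixels"],cv2.COLOR_BGR2HSV);m=cv2.inRange(h,(45,120,40),(85,255,255));m[:200]=0;m[:,:215]=0
y,x=np.nonzero(m);p=[x.mean(),y.mean()];P=onplane(c,p,.05)[:2]-O;print("band",len(x),np.round(p),P@d,P@n)
import sys
if len(sys.argv)>1: cv2.imwrite("pics/"+sys.argv[1],cv2.resize(c["pixels"][190:340,190:410],(660,450),interpolation=cv2.INTER_CUBIC))
E
python3 q.py q1.png
```

```text
[0.52689059 0.04239845 0.0232004 ] [ 0.16237539  0.76296012 -0.92344378]
tcp chute -0.07605213540901458 -0.011281398578495345
band 41 [291. 205.] -0.040320972715143975 0.12047633231297779
```

View pics/q1.png

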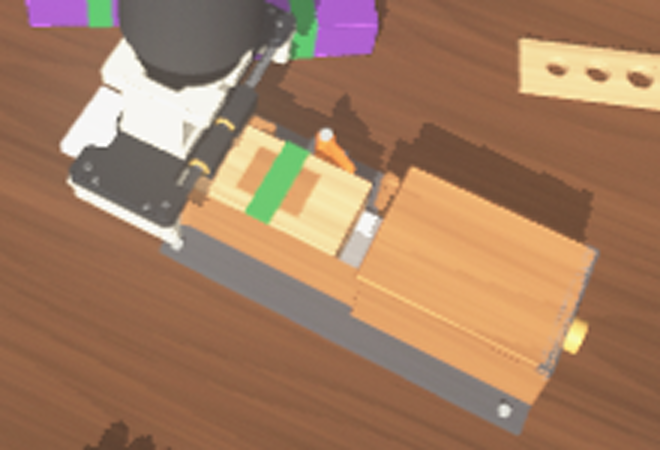

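The box is straight in the lane between the walls, its band at (278,180) in the crop. The flap at (340,145) has been swung inward by it. Continue gently.

jog_arm([
  [[-0.4,0,0],0,0],
  [[-0.4,0,0],0,0],
  [[-0.4,0,0],0,0],
  [[-0.4,0,0],0,0],
  [[-0.3,0,0],0,0],
  [[-0.3,0,0],0,0],
  [[-0.3,0,0],0,0],
  [[-0.3,0,0],0,0],
  [[-0.3,0,0],0,0],
  [[-0.3,0,0],0,0],
  [[-0.3,0,0],0,0],
  [[-0.3,0,0],0,0],
])

```text
time_s: 11.45
tcp_pos: [0.5284, 0.081, 0.0232]
eef_rot: [180.0, -0.1, -93.2]
contact_force: [3.4, -6.8, 3.0]
gripper_width: 0.0003
gripper_force: 3.7
```

jog_arm([
  [[-0.3,0,0],0,0],
  [[-0.3,0,0],0,0],
  [[-0.3,0,0],0,0],
  [[-0.3,0,0],0,0],
  [[-0.3,0,0],0,0],
  [[-0.3,0,0],0,0],
  [[-0.3,0,0],0,0],
  [[-0.3,0,0],0,0],
  [[-0.3,0,0],0,0],
  [[-0.3,0,0],0,0],
])

```text
time_s: 12.7
tcp_pos: [0.5299, 0.1105, 0.0232]
eef_rot: [180.0, -0.1, -93.2]
contact_force: [2.8, -9.4, 3.4]
gripper_width: 0.0001
gripper_force: 4.6
```

jog_arm([
  [[-0.25,0,0],0,0],
  [[-0.25,0,0],0,0],
  [[-0.25,0,0],0,0],
  [[-0.25,0,0],0,0],
  [[-0.25,0,0],0,0],
  [[-0.25,0,0],0,0],
  [[-0.25,0,0],0,0],
  [[-0.25,0,0],0,0],
])

```text
time_s: 13.7
tcp_pos: [0.531, 0.1301, 0.0232]
eef_rot: [180.0, -0.1, -93.2]
contact_force: [2.6, -10.2, 4.5]
gripper_width: 0.0004
gripper_force: 5.3
```

jog_arm([
  [[-0.15,0,0],0,0],
  [[-0.15,0,0],0,0],
  [[-0.15,0,0],0,0],
  [[-0.15,0,0],0,0],
  [[-0.15,0,0],0,0],
  [[-0.15,0,0],0,0],
])

```text
time_s: 14.45
tcp_pos: [0.5315, 0.1389, 0.0232]
eef_rot: [179.9, -0.1, -93.2]
contact_force: [3.6, -12.6, 4.8]
gripper_width: 0.0005
gripper_force: 5.6
```

jog_arm([
  [[-0.1,0,0],0,0],
  [[-0.1,0,0],0,0],
])

```text
time_s: 14.7
tcp_pos: [0.5316, 0.1408, 0.0232]
eef_rot: [179.9, -0.1, -93.2]
contact_force: [3.3, -11.9, 5.2]
gripper_width: 0.0005
gripper_force: 5.6
```

```bash
python3 q.py q2.png
```

```text
[0.53159988 0.14092892 0.0231829 ] [  4.13247672 -11.18930717   4.57994245]
tcp chute 0.02255205568353007 -0.010315770019210468
band 0 [nan nan] nan nanq.py:6: RuntimeWarning: Mean of empty slice.
  y,x=np.nonzero(m);p=[x.mean(),y.mean()];P=onplane(c,p,.05)[:2]-O;print("band",len(x),np.round(p),P@d,P@n)
  ret = ret.dtype.type(ret / rcount)
```

View pics/q2.png

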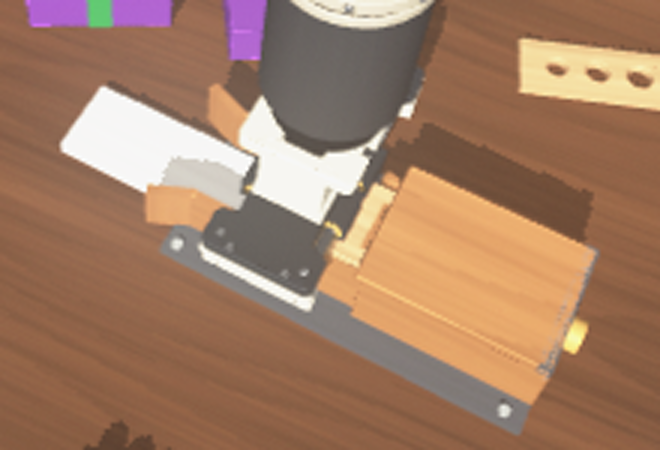

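The flap is hidden by the gripper, and the box's tail still shows before the roof. The force is still flat at about 11–12 N, so the buffers aren't reached yet. Advance in 1 mm steps.

jog_arm([
  [[-0.1,0,0],0,0],
  [[-0.1,0,0],0,0],
  [[-0.1,0,0],0,0],
])

```text
time_s: 15.12
tcp_pos: [0.5318, 0.1438, 0.0232]
eef_rot: [179.9, -0.1, -93.2]
contact_force: [2.8, -11.5, 5.0]
gripper_width: 0.0006
gripper_force: 5.7
```

jog_arm([
  [[-0.1,0,0],0,0],
  [[-0.1,0,0],0,0],
])

```text
time_s: 15.38
tcp_pos: [0.5319, 0.1458, 0.0232]
eef_rot: [180.0, -0.1, -93.2]
contact_force: [3.0, -10.2, 4.4]
gripper_width: 0.0002
gripper_force: 5.1
```

jog_arm([
  [[-0.1,0,0],0,0],
  [[-0.1,0,0],0,0],
])

```text
time_s: 15.62
tcp_pos: [0.5317, 0.1476, 0.0232]
eef_rot: [179.9, -0.1, -93.2]
contact_force: [2.3, -11.8, 6.2]
gripper_width: 0.0003
gripper_force: 5.8
```

jog_arm([
  [[-0.1,0,0],0,0],
  [[-0.1,0,0],0,0],
])

```text
time_s: 15.88
tcp_pos: [0.5318, 0.1496, 0.0232]
eef_rot: [179.9, -0.2, -93.2]
contact_force: [2.8, -12.0, 6.0]
gripper_width: 0.0005
gripper_force: 6.0
```

jog_arm([
  [[-0.1,0,0],0,0],
  [[-0.1,0,0],0,0],
])

```text
time_s: 16.12
tcp_pos: [0.5318, 0.1509, 0.0232]
eef_rot: [179.9, -0.2, -93.2]
contact_force: [4.7, -15.3, 5.4]
gripper_width: 0.0008
gripper_force: 8.0
```

jog_arm([
  [[0,0,0],0,0],
  [[-0.03,0,0],0,0],
])

```text
time_s: 16.38
tcp_pos: [0.5318, 0.151, 0.0232]
eef_rot: [179.9, -0.2, -93.2]
contact_force: [4.4, -16.7, 7.1]
gripper_width: 0.0007
gripper_force: 8.1
```

The push climbs steeply, to 16–17 N, so the buffers are engaged and the flap has shut (about +8 mm, matching the picture). Easing back.

jog_arm([
  [[0.1,0,0],0,0],
  [[0.1,0,0],0,0],
  [[0.2,0,0],0,0],
  [[0.2,0,0],0,0],
  [[0.2,0,0],0,0],
  [[0.2,0,0],0,0],
  [[0.2,0,0],0,0],
  [[0.2,0,0],0,0],
  [[0.2,0,0],0,0],
  [[0.2,0,0],0,0],
  [[0.2,0,0],0,0],
  [[0.2,0,0],0,0],
])

```text
time_s: 17.88
tcp_pos: [0.5312, 0.1314, 0.0232]
eef_rot: [180.0, -0.0, -93.2]
contact_force: [1.9, -5.1, 2.6]
gripper_width: 0.0002
gripper_force: 2.4
```

jog_arm([
  [[0.2,0,0],0,0],
  [[0.2,0,0],0,0],
  [[0.2,0,0],0,0],
])

```text
time_s: 18.25
tcp_pos: [0.5309, 0.1255, 0.0232]
eef_rot: [180.0, -0.0, -93.2]
contact_force: [2.4, -4.3, 3.1]
gripper_width: 0.0003
gripper_force: 2.2
```

jog_arm([
  [[0.2,0,0],0,0],
  [[0.2,0,0],0,0],
  [[0.2,0,0],0,0],
])

```text
time_s: 18.62
tcp_pos: [0.5307, 0.1199, 0.0231]
eef_rot: [-180.0, 0.0, -93.2]
contact_force: [1.5, -4.1, 3.3]
gripper_width: 0.0003
gripper_force: 2.0
```

jog_arm([
  [[0.2,0,0],0,0],
  [[0.2,0,0],0,0],
])

```text
time_s: 18.88
tcp_pos: [0.5301, 0.1162, 0.0228]
eef_rot: [180.0, 0.0, -93.2]
contact_force: [0.4, 0.8, -0.5]
gripper_width: 0.0003
gripper_force: 0.0
```

jog_arm([
  [[0.2,0,0],0,0],
  [[0.2,0,0],0,0],
])

```text
time_s: 19.12
tcp_pos: [0.53, 0.112, 0.0229]
eef_rot: [180.0, 0.0, -93.2]
contact_force: [0.3, -0.2, -0.4]
gripper_width: 0.0004
gripper_force: 0.0
```

The force has dropped to zero: the flap holds the box. Withdraw and verify.

jog_arm([
  [[0.5,0,0],0,0],
  [[1,0,0],0,0],
  [[1,0,0],0,0],
  [[0,0,-3],0,0],
  [[0,0,-5],0,0],
  [[4,0,-5],0,0],
  [[6,0,-3],0,0],
  [[6,0,0],0,0],
  [[6,0,0],0,0],
  [[6,0,0],0,0],
  [[0,0,0],0,0],
])

```text
time_s: 20.5
tcp_pos: [0.512, -0.1916, 0.1795]
eef_rot: [180.0, -0.0, -93.5]
contact_force: [0.3, 1.3, -0.3]
gripper_width: 0.0003
gripper_force: 0.0
```

```bash
python3 q.py q3.png; python3 - <<'E'
from h import *
t=capture("top");c=capture("scene")
for k in (t,c): print([(r["pixel"],round(r["confidence"],2)) for r in regions_of(k,"red_box")])
E
```

```text
[ 0.51236387 -0.18990852  0.17951748] [-0.31853713 -0.01392042  0.13297852]
tcp chute -0.3087297757831145 -0.010141386346733913
band 55 [290. 204.] -0.043162202071850196 0.12285952795909004
[]
[([117.5, 223.6], 0.74)]
```

View pics/q3.png

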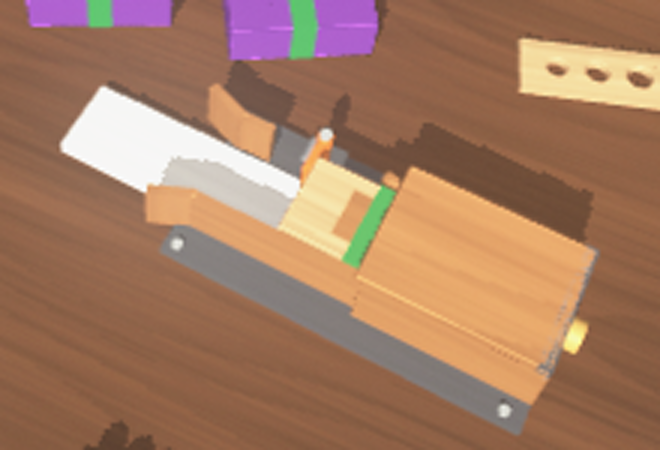

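The box rests behind the shut flap at crop (318,155), with its tail against the flap and its band at the roof's edge. It lies straight in the lane, and the red box is where it was.

```bash
python3 -c "
from plant import *
print(close_job())"
```

```text
the job is handed in; nothing more can be done
None
```

The cedar box is in the chute, resting against the shut flap and held there by the spring; the highest push I read was about 17–19 N, the red box looks unmoved, and I handed the job in at about 20.6 s (no verdict came back).

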